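# Open the touch-latch spice cupboard with a fingertip

## Robot

A 6-joint arm with a two-finger parallel gripper is mounted at the origin on a cart in front of the work surface, level with it; the furniture and walls round the work are solid. World frame = base frame: x ahead of the robot, y to its left, z up, the work surface at z = 0. Lengths are in m, angles in degrees, forces in N, time in s.
With the tool pointing down it reaches from about 0.375 to 0.975 m from the base axis. Payload 3.8 kg.
Tool frame: the origin (TCP) lies between the finger pads; the fingertips stand 17 mm ahead of it and the grasp point (between the pads) lies 2 mm behind it; z points along the fingers, y is the line along which they close (so a half turn about z gives the same grasp; the last joint's range is limited). The gripper opens to 88 mm and grips with 3 to 60 N. Pads are 18 mm wide; open, the fingers measure 123 mm over their backs; the gripper's body (75 mm by 187 mm) begins 45 mm behind the grasp point.
Start: joints at [-75.338, 15.12, 91.902, -0, 72.978, -2.114], TCP at [0.195, -0.646, 0.256] pointing down, gripper open.
Joint ranges: [-150.88, 150.88], [-54.13, 125.18], [17.81, 147.31], [-75.09, 255.09], [0, 152.58], [-146.25, 146.25]. Speed limits (degrees/s): [147.25, 147.25, 180, 180, 180, 180].

## Interface

Orientations are given as a 3x3 rotation matrix whose columns are the frame's x, y, z axes.
In Python, from station import manip gives the robot as it stands.
- The arm moves only by the tool arm_command, never from a script. Its argument "commands" is text: rows parted by semicolons, each of 5 numbers parted by spaces: the closure, from -1 (fully open) to 1 (shut), so that 0 is half open, then the shift along the tool's x, y, z in mm, then the turn about the tool's z in degrees. A call has 1 to 5 rows; each row is the pose to reach, as a shift and turn from the pose commanded when the call began, along the tool's axes at that moment; what a row does not reach only later rows make up. A row lasts 1/12 s, in which the tool goes at most 41.7 mm and 7.16 degrees, less where a joint would pass 70% of its speed; a pose out of reach is approached as far as the arm can. A call with a gripper value outside its range is refused whole. The fingers move at their own pace and stop on an object; "squeeze" is the grip in N (left out, the last holds). Time passes only in rows, so rows that repeat a pose let the fingers close. It gives the time, the measured TCP pose, the force, the opening and the grip force at its end, in the units of the state.
- manip.read_state(): the state, without advancing time (a new reading comes with each control period).
- manip.capture(name): name is "scene" or "top" or "wrist"; returns (picture, depth): 420x560x3 uint8, red, green, blue; 420x560 float32, m along the optical axis (not along the pixel's ray), 0 where there is no reading.
- manip.camera_model(name): a dict with "fovy" (degrees; the focal length in pixels is half the picture's height over the tangent of half this angle, whatever the lens; pixels are square), "cx", "cy" (the principal point, pixels), "cam_to_world" (4x4, takes a point from camera to world coordinates). Camera axes: x right, y down, z forward; pixel columns grow to the right and rows downward; lengths in m; the calibration is good to about 2 mm. A picture is of the moment at which its call begins: read the wrist's pose just before it. camera_model takes no time and is no camera call; for the wrist camera it gives the pose at the moment of the call.
- manip.sign_off(): hands the job in; it is judged then, once.
The state is a dict: "time": time; "joints": joint angles; "joint_vel": joint speeds; "joint_torque": joint torques, N m; "position": TCP position; "eef_rot": TCP orientation; "ft_force": force on the tool from outside, world axes, zero at the start; "wrist_torque": the same for the moment, N m; "gripper_width": opening from 0.0 (shut) to 1.0 (fully open); "gripper_force": force on a finger pad.
Only numpy, scipy, OpenCV 4.12 (cv2) and the standard library are available. Lean on these libraries where they do the work, as an engineer would, in place of code of your own. Each camera call takes 0.05 s, during which the arm holds its last target. There are 200 camera calls.

## Task

Two small white spice cupboards with plain touch-latch doors, hinged on the left, stand on the stove cover. Press the door of the wider cupboard in near its right-hand edge and take the fingers away, so that the catch releases it and it springs ajar by itself; then reach behind its free edge and swing it wide open with the outside of the fingers, until it stands about square to the cupboard's front. Do not pinch the door between the fingers, leave the narrow cupboard shut, and leave the salt shaker and the mustard jar standing where they are.

Things in the scene. Friction and masses are not known exactly. Their poses are not given: they have to be found in the camera images.
- wide_cupboard: White spice cupboard, fixed, 200 wide (y), 120 deep, 200 high, standing on a 10 mm thick wooden stove cover. Origin on its underside, midway across; the carcass reaches from 50 mm in front (-x) to 70 mm behind. Its -x axis points out of the door front, toward the robot. The shut door covers the whole front up to the top, with a 9 mm gap to the carcass. Three spice jars inside.
- wide_door (a joint): Wide door's hinge, rad: 0 shut on its catch, 1.57 square to the front, stop 1.6. It opens toward the robot about its left edge. Pressing the free edge in about 6 mm (about 6 N; hard stop at 9 mm) trips the catch; when the press ends a spring drives it out to about 0.33 rad within 1 s. Then it swings with light damping and stays where left. Shut, it cannot be pulled open; it never relatches.
- wide_door_hinge (a point): Point on the hinge axis of the wide door at the height of the door's top edge. The axis is vertical, 67 mm in front of the cupboard's origin and 92 mm to its left (+y). The door is 17 mm thick, centred on the axis, and reaches from 8 mm left of the axis to 192 mm right of it.
- wide_door_press (a point): Good place to press: on the outer face of the wide door, 30 mm from its free (right-hand) edge and 35 mm below its top edge; moves with the door.
- narrow_cupboard: White spice cupboard of the same make, 140 wide, 120 deep, 200 high, fixed; origin and axes as for the wide one. To be left shut.
- narrow_door (a joint): Hinge of the narrow cupboard's door in rad: 0 shut, grows as it opens; same catch.
- salt_shaker: Glass salt shaker, 44 dia x 90 high, stands loose in front of the narrow cupboard; origin at its underside.
- mustard_jar: Mustard jar with a red lid, 66 dia x 100 high, stands loose in front of the narrow cupboard; origin at its underside.

How it is judged:
By the outcome, as a careful person would: the job done as asked, in the order asked, and still so for the second after the job is handed in, with the robot touching nothing.
It also fails if it takes over 50 s, if anything falls off the work surface, if the arm or the gripper's body presses on something with over 40 N, if the wrist force passes 120 N, or if a joint passes its speed limit or range.

## Working session

There is one attempt and no reset: what is moved stays moved. The work goes in short steps, Python scripts to look and compute and a tool call to move; the robot and the scene stay as the last step left them, time stands still between calls to the robot, and variables do not carry over. Pictures are saved under pics/ and viewed, at most 11 in all, crops included, and the job is handed in when it is done.

Besides the shell and the picture viewer there is one more tool, called as name(argument=value, ...), one argument or row to a line, values as JSON. arm_command: Moves the arm, as the interface text tells. Its arguments: {"type":"object","properties":{"commands":{"type":"string"},"squeeze":{"type":"number"}},"required":["commands"]}

```bash
mkdir -p pics; ls
cat > h.py <<'E'
import numpy as np,cv2
from station import manip
def cap(n,f):
    m=manip.camera_model(n);p,d=manip.capture(n);cv2.imwrite(f'pics/{f}.png',p[:,:,::-1]);np.savez(f'pics/{f}.npz',d=d,M=m['cam_to_world'],k=[210/np.tan(np.radians(m['fovy'])/2),m['cx'],m['cy']])
def pt(f,u,v,z=None):
    q=np.load(f'pics/{f}.npz');F,cx,cy=q['k'];M=q['M']
    r=np.array([(u-cx)/F,(v-cy)/F,1]);zz=float(np.median(q['d'][int(v)-1:int(v)+2,int(u)-1:int(u)+2]))
    if z is not None: zz=(z-M[2,3])/(M[:3,:3]@r)[2]
    return M[:3,:3]@(r*zz)+M[:3,3]
E
python3 -c "
from h import *
cap('scene','s1');cap('top','t1')
s=manip.read_state();print(s['time'],s['position'],s['eef_rot'],s['gripper_width'])"
```

```text
pics
0.1 [ 0.19466532 -0.64568343  0.25453133] [[ 9.57447852e-01  2.88605951e-01 -4.65061723e-04]
 [ 2.88606304e-01 -9.57445910e-01  1.93160153e-03]
 [ 1.12200251e-04 -1.98362748e-03 -9.99998026e-01]] 1.001962341163412
```

View pics/s1.png

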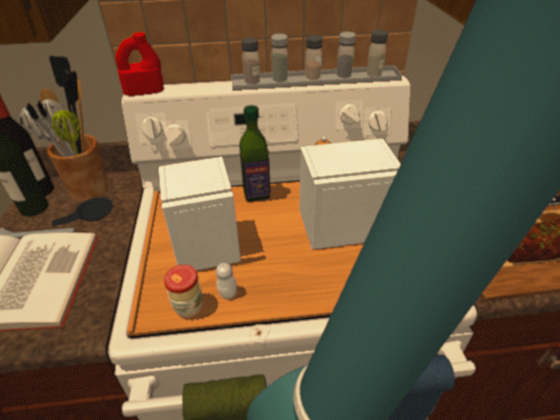

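View pics/t1.png

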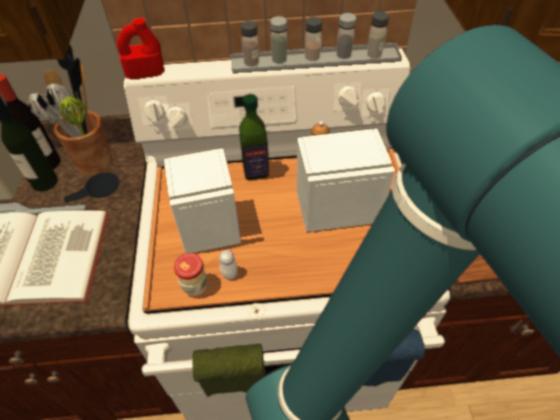

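The scene and top pictures both show the narrow cupboard on the left, with the jar at about (190,270) and the shaker at (229,263) in the top view. The wide one is on the right, with its top face at about (298–388, 132–182) in the top view. I'll enlarge that part.

```bash
python3 -c "
from h import *
p=cv2.imread('pics/t1.png')[120:245,280:410];cv2.imwrite('pics/c1.png',cv2.resize(p,None,fx=4.7,fy=4.7,interpolation=cv2.INTER_CUBIC))
for uv in [(345,150),(200,165),(340,210),(190,267),(229,257)]: print(uv,pt('t1',*uv).round(4))
q=np.load('pics/t1.npz');print(q['M'].round(3),q['k'])
"
```

```text
(345, 150) [ 0.7159 -0.1494  0.2103]
(200, 165) [0.7036 0.1922 0.2107]
(340, 210) [ 0.6321 -0.1333  0.0895]
(190, 267) [0.4942 0.2264 0.1088]
(229, 257) [0.5194 0.1415 0.0963]
[[-0.094 -0.773  0.628 -0.045]
 [-0.995  0.083 -0.046  0.072]
 [-0.017 -0.629 -0.777  0.957]
 [ 0.     0.     0.     1.   ]] [451.82616736 276.7598893  207.61257454]
```

View pics/c1.png

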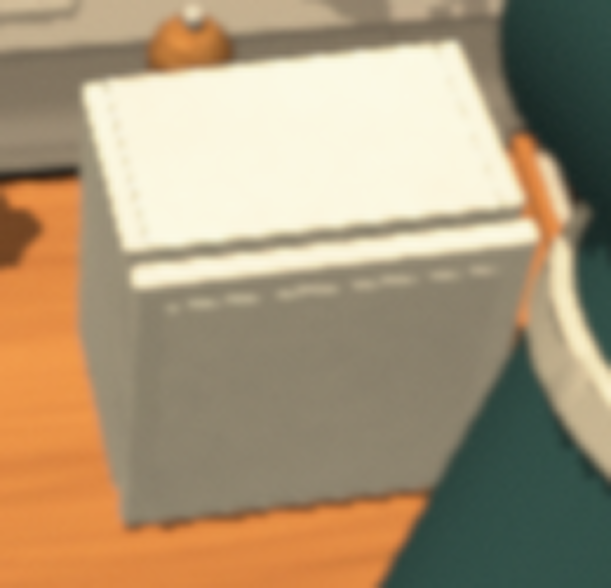

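The crop shows the wide cupboard's top. The back corners are at crop (84,85) and (460,42), and the door's outer top edge runs from (133,285) to (540,240), with the dark gap just behind the door.

```bash
python3 -c "
from h import *
P=[pt('t1',280+a/4.7,120+b/4.7,.21) for a,b in [(84,85),(460,42),(133,286),(540,242),(124,250),(522,206)]]
for p in P: print(p.round(4))
print(np.linalg.norm(P[1]-P[0]),np.linalg.norm(P[3]-P[2]),np.linalg.norm(P[2]-P[0]),np.linalg.norm(P[3]-P[1]))
for a,b in [(0,1),(2,3),(4,5)]: d=P[b]-P[a];print('yaw',np.degrees(np.arctan2(d[0],-d[1])))
for uv in [(168,160),(226,154),(178,193),(236,189)]: print(pt('t1',*uv,.21).round(3))
s=manip.read_state();print(s['joints'])
"
```

```text
[ 0.7699 -0.0439  0.21  ]
[ 0.7807 -0.2437  0.21  ]
[ 0.6279 -0.0497  0.21  ]
[ 0.635  -0.2482  0.21  ]
[ 0.6517 -0.0486  0.21  ]
[ 0.6596 -0.2457  0.21  ]
0.20016188004283875 0.19859818365855134 0.1420574201079032 0.14576698183305167
yaw 3.103708166717229
yaw 2.0416256379975652
yaw 2.3203343750830965
[0.729 0.267 0.21 ]
[0.734 0.131 0.21 ]
[0.623 0.239 0.21 ]
[0.621 0.112 0.21 ]
[-7.53396518e+01  1.51629230e+01  9.19738230e+01  2.33364531e-03
  7.29770673e+01 -2.11487954e+00]
```

arm_command(
  commands="1 33 -22 0 5; 1 67 -44 0 10; 1 100 -66 0 14.5; 1 134 -88 0 14.5; 1 167 -110 0 14.5",
  squeeze=10,
)

```text
time: 0.52
position: [0.3236, -0.491, 0.2551]
eef_rot: [[0.999, 0.039, -0.0], [0.039, -0.999, 0.001], [-0.0, -0.001, -1.0]]
ft_force: [0.8, -0.7, 0.5]
gripper_width: 0.643
gripper_force: 0.0
```

```bash
cat >> h.py <<'E'
def to(x,y,z,yaw=2.3):
    s=manip.read_state();R=s['eef_rot'];p=s['position']
    print('t',round(s['time'],2),'p',p.round(4),'yaw',np.degrees(np.arctan2(R[1,0],R[0,0])).round(2),'F',s['ft_force'].round(1),'w',round(s['gripper_width'],3),'J',np.round(s['joints']))
    print('shift mm',(R.T@(np.array([x,y,z])-p)*1000).round(1))
E
python3 -c "
from h import *
to(.55,-.22,.254)"
```

```text
t 0.52 p [ 0.3236 -0.491   0.2551] yaw 2.22 F [ 0.8 -0.7  0.5] w 0.643 J [-59.   6. 103.   0.  71.  29.]
shift mm [ 236.7 -262.     1.3]
```

arm_command(
  commands="1 26 -29 0 0; 1 52 -58 0 0; 1 78 -87 0 0; 1 104 -116 0 0; 1 130 -145 0 0",
)

```text
time: 0.93
position: [0.4477, -0.3408, 0.2553]
eef_rot: [[0.999, 0.04, -0.0], [0.04, -0.999, 0.0], [-0.0, -0.0, -1.0]]
ft_force: [1.3, -1.0, -0.7]
gripper_width: 0.268
gripper_force: 0.0
```

arm_command(
  commands="1 26 -29 0 0; 1 52 -58 0 0; 1 78 -87 0 0; 1 100 -110 0 0; 1 100 -110 0 0",
)

```text
time: 1.35
position: [0.5455, -0.2243, 0.2552]
eef_rot: [[0.999, 0.044, 0.001], [0.044, -0.999, 0.002], [0.001, -0.002, -1.0]]
ft_force: [-0.1, -0.2, 0.5]
gripper_width: -0.001
gripper_force: 0.0
```

```bash
python3 -c "
from h import *
to(.55,-.22,.178);cap('scene','s2');cap('wrist','w2')"
```

```text
t 1.35 p [ 0.5455 -0.2243  0.2552] yaw 2.55 F [-0.1 -0.2  0.5] w -0.001 J [-25.   6. 103.   0.  71.  63.]
shift mm [ 4.6 -3.9 77.2]
```

View pics/s2.png

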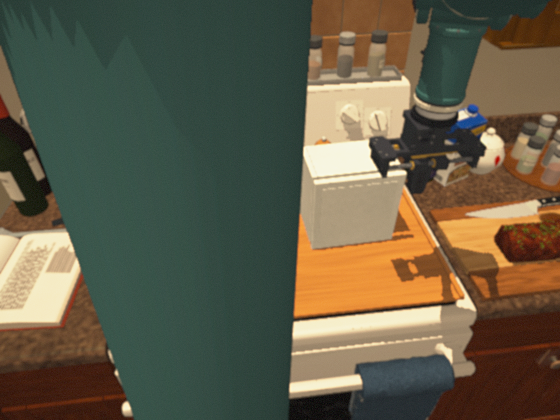

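View pics/w2.png

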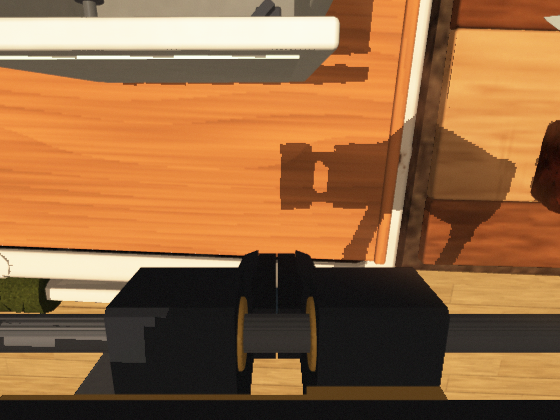

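The wrist picture shows the door's top strip across rows 18–50, with its right end at column 338. The closed fingers are at column 277, so they're left of the free edge, as planned. The door is still shut.

```bash
python3 -c "
from h import *
for uv in [(336,49),(20,50),(150,35),(336,20),(20,19)]: print(uv,pt('w2',*uv,.21).round(4),pt('w2',*uv).round(4))
to(.60,-.22,.178)"
```

```text
(336, 49) [ 0.6389 -0.249   0.21  ] [ 0.6694 -0.2778  0.0106]
(20, 50) [ 0.6323 -0.1101  0.21  ] [ 0.6326 -0.1084  0.2075]
(150, 35) [ 0.6409 -0.1675  0.21  ] [ 0.6409 -0.1676  0.2102]
(336, 20) [ 0.6504 -0.248   0.21  ] [ 0.6508 -0.2482  0.2084]
(20, 19) [ 0.6447 -0.1118  0.21  ] [ 0.645  -0.111   0.2086]
t 1.45 p [ 0.5429 -0.2276  0.2551] yaw 2.45 F [ 0.8 -0.3  0.6] w 0.007 J [-25.   6. 103.  -0.  71.  62.]
shift mm [57.4 -5.2 77. ]
```

arm_command(
  commands="1 0 -2 26 0; 1 0 -2 52 0; 1 0 -2 77 0; 1 0 -2 77 0",
)

```text
time: 1.78
position: [0.5379, -0.2264, 0.1727]
eef_rot: [[0.999, 0.038, -0.01], [0.038, -0.999, 0.004], [-0.01, -0.004, -1.0]]
ft_force: [-1.4, 0.1, -1.1]
gripper_width: 0.006
gripper_force: 0.0
```

arm_command(
  commands="1 20 -6 -4 0; 1 40 -6 -4 0; 1 60 -6 -4 0; 1 68 -6 -4 0; 1 68 -6 -4 0",
)

```text
time: 2.2
position: [0.6116, -0.2192, 0.1839]
eef_rot: [[0.999, 0.039, 0.002], [0.039, -0.999, -0.001], [0.002, 0.001, -1.0]]
ft_force: [-0.3, 0.4, 0.1]
gripper_width: 0.006
gripper_force: 0.0
```

arm_command(
  commands="1 2 0 0 0; 1 4 0 0 0; 1 6 0 0 0; 1 8 0 0 0; 1 8 0 0 0",
)

```text
time: 2.62
position: [0.6181, -0.2179, 0.1828]
eef_rot: [[0.999, 0.04, 0.0], [0.04, -0.999, -0.0], [0.0, 0.0, -1.0]]
ft_force: [0.2, -0.3, -0.5]
gripper_width: 0.007
gripper_force: 0.0
```

arm_command(
  commands="1 2 0 0 0; 1 4 0 0 0; 1 6 0 0 0; 1 6 0 0 0; 1 6 0 0 0",
)

```text
time: 3.03
position: [0.6244, -0.2175, 0.1827]
eef_rot: [[0.999, 0.04, -0.0], [0.04, -0.999, 0.0], [-0.0, -0.0, -1.0]]
ft_force: [0.3, 0.3, 0.1]
gripper_width: 0.005
gripper_force: 0.0
```

arm_command(
  commands="1 1.5 0 0 0; 1 3 0 0 0; 1 4.5 0 0 0; 1 6 0 0 0; 1 6 0 0 0",
)

```text
time: 3.45
position: [0.6295, -0.2175, 0.1826]
eef_rot: [[0.999, 0.04, -0.002], [0.04, -0.999, 0.0], [-0.002, -0.0, -1.0]]
ft_force: [-4.5, -0.9, 1.8]
gripper_width: 0.005
gripper_force: 2.1
```

arm_command(
  commands="1 1.5 0 0 0; 1 3 0 0 0; 1 4 0 0 0; 1 4 0 0 0",
)

```text
time: 3.78
position: [0.6335, -0.2174, 0.1826]
eef_rot: [[0.999, 0.04, -0.002], [0.04, -0.999, 0.0], [-0.002, -0.0, -1.0]]
ft_force: [-4.1, -0.3, 1.8]
gripper_width: 0.007
gripper_force: 2.3
```

arm_command(
  commands="1 1 0 0 0; 1 2 0 0 0; 1 2 0 0 0",
)

```text
time: 4.03
position: [0.6337, -0.2173, 0.1825]
eef_rot: [[0.999, 0.04, -0.006], [0.04, -0.999, 0.0], [-0.006, -0.0, -1.0]]
ft_force: [-11.3, -1.0, 6.5]
gripper_width: 0.0
gripper_force: 5.6
```

The door has reached its hard stop, so I'm retreating.

arm_command(
  commands="1 -38 0 0 0; 1 -76 0 0 0; 1 -110 0 0 0; 1 -110 20 0 0; 1 -110 40 0 0",
)

```text
time: 4.45
position: [0.5258, -0.2604, 0.1818]
eef_rot: [[0.999, 0.04, -0.001], [0.04, -0.999, 0.001], [-0.001, -0.001, -1.0]]
ft_force: [1.3, -0.8, 0.3]
gripper_width: 0.01
gripper_force: 0.0
```

arm_command(
  commands="1 0 30 0 0; 1 0 50 0 0; 1 0 50 0 0; 1 0 50 0 0; 1 0 50 0 0",
)

```text
time: 4.87
position: [0.5302, -0.3108, 0.1825]
eef_rot: [[0.999, 0.039, 0.0], [0.039, -0.999, 0.001], [0.0, -0.001, -1.0]]
ft_force: [0.8, 0.3, -0.2]
gripper_width: 0.009
gripper_force: 0.0
```

```bash
python3 -c "
from h import *
to(.60,-.28,.178);cap('wrist','w3');cap('scene','s3')"
```

```text
t 4.87 p [ 0.5302 -0.3108  0.1825] yaw 2.25 F [ 0.8  0.3 -0.2] w 0.009 J [-33.  12. 104.   0.  64.  55.]
shift mm [ 71.  -28.    4.6]
```

View pics/w3.png

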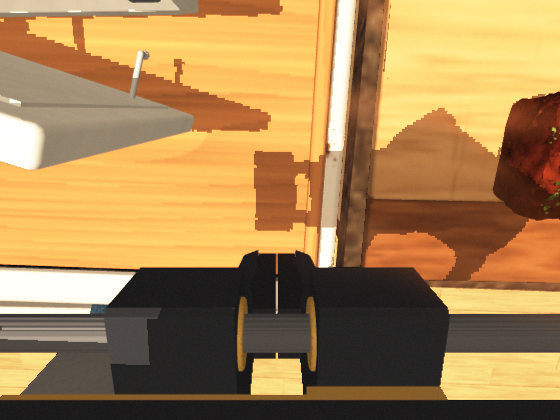

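View pics/s3.png

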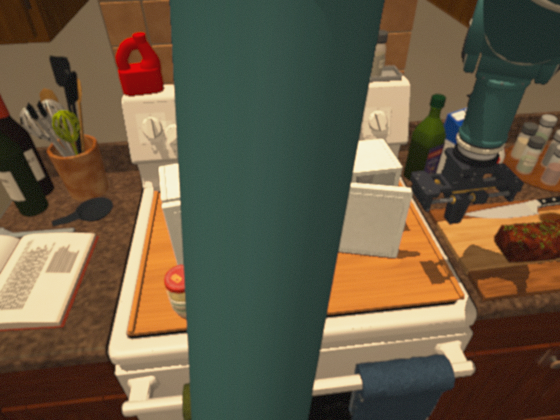

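The scene picture shows the wide door ajar. In the wrist view, the free edge's top end is at about (42,140–168), and there's a small pin behind it at (140,75). I'll measure both.

```bash
python3 -c "
from h import *
for uv in [(36,160),(42,128),(20,145),(141,57),(137,90),(142,56),(190,122),(160,5)]: print(uv,pt('w3',*uv).round(4),pt('w3',*uv,.21).round(4))
to(.60,-.28,.178)
h=np.array([.6365,-.057]);
for t in (.33,.6,.9,1.2,1.57):
  a=np.radians(2.3)-t; # door dir from hinge
  d=np.array([np.sin(a),-np.cos(a)]);n=np.array([np.cos(a),np.sin(a)]) # inner normal
  print(t,'edge',(h+.192*d).round(3),'stick17mm',(h+.16*d+(.0085+.014)*n).round(3))"
```

```text
(36, 160) [ 0.582  -0.2417  0.2083] [ 0.5823 -0.2428  0.21  ]
(42, 128) [ 0.5908 -0.2436  0.2068] [ 0.591  -0.2456  0.21  ]
(20, 145) [ 0.5862 -0.2386  0.2095] [ 0.5862 -0.2389  0.21  ]
(141, 57) [ 0.6275 -0.2204  0.058 ] [ 0.61   -0.2734  0.21  ]
(137, 90) [ 0.6087 -0.1991  0.01  ] [ 0.6019 -0.2719  0.21  ]
(142, 56) [ 0.6281 -0.2211  0.058 ] [ 0.6103 -0.2737  0.21  ]
(190, 122) [ 0.5867 -0.2442  0.0282] [ 0.5942 -0.2856  0.21  ]
(160, 5) [ 0.6659 -0.2242  0.025 ] [ 0.6223 -0.2788  0.21  ]
t 4.97 p [ 0.5301 -0.3103  0.1825] yaw 2.32 F [-0.5 -0.8  0.4] w 0.006 J [-33.  12. 104.   0.  64.  55.]
shift mm [ 71.1 -27.4   4.6]
0.33 edge [ 0.582 -0.241] stick17mm [ 0.612 -0.217]
0.6 edge [ 0.535 -0.22 ] stick17mm [ 0.571 -0.205]
0.9 edge [ 0.491 -0.182] stick17mm [ 0.53  -0.178]
1.2 edge [ 0.46  -0.134] stick17mm [ 0.499 -0.142]
1.57 edge [ 0.445 -0.065] stick17mm [ 0.478 -0.086]
```

arm_command(
  commands="1 35 0 0 0; 1 70 2 0 0; 1 88 4 0 0; 1 88 4 0 0; 1 88 4 0 0",
)

```text
time: 5.38
position: [0.6185, -0.3106, 0.1823]
eef_rot: [[0.999, 0.042, -0.001], [0.042, -0.999, 0.0], [-0.001, -0.0, -1.0]]
ft_force: [-0.1, -0.1, 0.4]
gripper_width: 0.01
gripper_force: 0.0
```

```bash
python3 -c "
from h import *
to(.622,-.222,.1825)"
```

```text
t 5.38 p [ 0.6185 -0.3106  0.1823] yaw 2.4 F [-0.1 -0.1  0.4] w 0.01 J [-29.  20.  94.  -0.  66.  59.]
shift mm [  7.2 -88.3  -0.2]
```

arm_command(
  commands="1 7 -20 0 0; 1 7 -40 0 0; 1 7 -60 0 0; 1 7 -80 0 0; 1 7 -88 0 0",
)

```text
time: 5.8
position: [0.6197, -0.221, 0.1825]
eef_rot: [[0.999, 0.041, -0.002], [0.041, -0.999, 0.001], [-0.002, -0.001, -1.0]]
ft_force: [-0.7, -0.0, -0.1]
gripper_width: 0.008
gripper_force: 0.0
```

arm_command(
  commands="1 -10 -2 0 0; 1 -20 -4 0 0; 1 -30 -6 0 0; 1 -40 -8 0 0; 1 -49 -11 0 0",
)

```text
time: 6.22
position: [0.5706, -0.2155, 0.1828]
eef_rot: [[0.999, 0.038, 0.0], [0.038, -0.999, -0.0], [0.0, 0.0, -1.0]]
ft_force: [1.2, -0.4, 0.7]
gripper_width: 0.006
gripper_force: 0.5
```

arm_command(
  commands="1 -8 -5 0 0; 1 -16 -10 0 0; 1 -24 -15 0 0; 1 -32 -20 0 0; 1 -40 -26 0 0",
)

```text
time: 6.63
position: [0.5304, -0.1898, 0.1827]
eef_rot: [[0.999, 0.04, 0.0], [0.04, -0.999, -0.0], [0.0, 0.0, -1.0]]
ft_force: [0.7, -0.4, 0.5]
gripper_width: 0.006
gripper_force: 0.5
```

```bash
python3 -c "
from h import *
to(.50,-.148,.1825);cap('wrist','w4')"
```

```text
t 6.63 p [ 0.5304 -0.1898  0.1827] yaw 2.28 F [ 0.7 -0.4  0.5] w 0.006 J [-22.   6. 110.  -0.  63.  65.]
shift mm [-28.7 -43.    0.2]
```

View pics/w4.png

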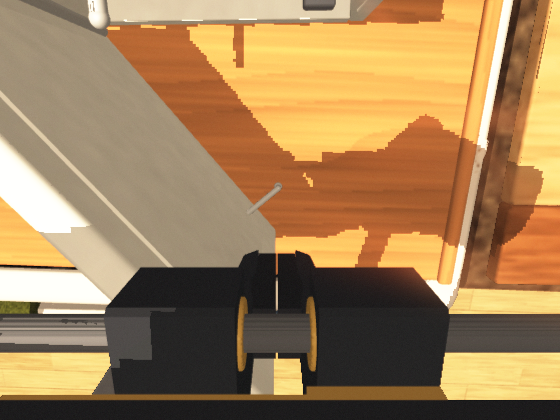

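The door is now about 45° open, with the closed fingers at (277,260) against its inner face. The sweep continues.

arm_command(
  commands="1 -6 -8 0 0; 1 -12 -16 0 0; 1 -18 -25 0 0; 1 -24 -34 0 0; 1 -29 -43 0 0",
)

```text
time: 7.1
position: [0.4999, -0.1473, 0.1827]
eef_rot: [[0.999, 0.04, 0.0], [0.04, -0.999, 0.0], [0.0, -0.0, -1.0]]
ft_force: [0.9, -0.8, -0.7]
gripper_width: 0.004
gripper_force: 0.5
```

arm_command(
  commands="1 -4 -9 0 0; 1 -8 -18 0 0; 1 -12 -27 0 0; 1 -16 -36 0 0; 1 -18 -44 0 0",
)

```text
time: 7.52
position: [0.48, -0.1041, 0.1827]
eef_rot: [[0.999, 0.04, -0.0], [0.04, -0.999, 0.0], [-0.0, -0.0, -1.0]]
ft_force: [1.0, -0.7, -0.8]
gripper_width: 0.008
gripper_force: 0.4
```

```bash
python3 -c "
from h import *
to(.478,-.089,.1825);cap('wrist','w5')"
```

```text
t 7.52 p [ 0.48   -0.1041  0.1827] yaw 2.29 F [ 1.  -0.7 -0.8] w 0.008 J [-15.  -2. 118.   0.  63.  73.]
shift mm [ -1.4 -15.2   0.2]
```

View pics/w5.png

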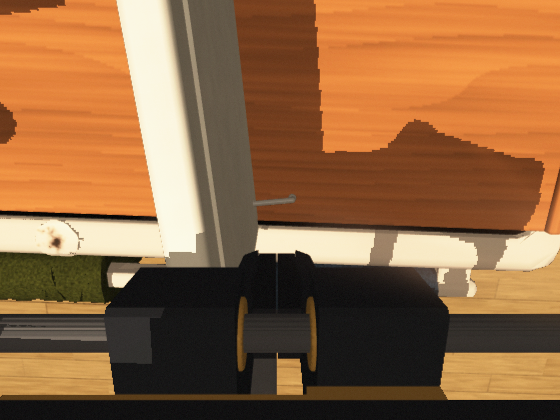

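The door is nearly square, running from (150,0) to (190,245), with the fingers beside it. I'll work out its angle from the depth image.

```bash
cat >> h.py <<'E'
def ang(f):
    q=np.load(f'pics/{f}.npz');P=np.array([pt(f,u,v) for v in range(3,235,6) for u in range(60,330,3)])
    P=P[(abs(P[:,2]-.209)<.004)&(P[:,0]<.62)];c=P.mean(0)
    b=np.polyfit(P[:,0],P[:,1],1);print(len(P),'centre',c.round(4),'theta',1.5708-np.arctan(b[0])+np.radians(2.3), P[:,0].min(),P[:,0].max())
E
python3 -c "
from h import *
ang('w5')"
```

```text
679 centre [ 0.5452 -0.0717  0.2093] theta 1.4812332410465396 0.5117996277086714 0.5736679455567484
```

arm_command(
  commands="1 -1 -4 0 0; 1 -1 -8 0 0; 1 -2 -11 0 0; 1 -2 -14 0 0; 1 -2 -14 0 0",
)

```text
time: 7.98
position: [0.4781, -0.0909, 0.1826]
eef_rot: [[0.999, 0.04, -0.0], [0.04, -0.999, 0.0], [-0.0, -0.0, -1.0]]
ft_force: [0.6, 0.4, 0.4]
gripper_width: 0.005
gripper_force: 0.0
```

```bash
python3 -c "
from h import *
to(.478,-.089,.1825);cap('wrist','w6');ang('w6')"
```

```text
t 7.98 p [ 0.4781 -0.0909  0.1826] yaw 2.28 F [0.6 0.4 0.4] w 0.005 J [-14.  -2. 119.   0.  63.  74.]
shift mm [-0.  -1.9  0.1]
673 centre [ 0.5434 -0.064   0.2093] theta 1.5610842340636177 0.5100991704530098 0.5717346380164523
```

Theta is 1.56, which is square. I'll back away sideways (−y) and then up.

arm_command(
  commands="1 0 20 0 0; 1 0 50 0 0; 1 0 80 0 0; 1 0 110 -30 0; 1 0 120 -60 0",
)

```text
time: 8.45
position: [0.4813, -0.2137, 0.2409]
eef_rot: [[0.999, 0.038, -0.005], [0.038, -0.999, 0.001], [-0.005, -0.001, -1.0]]
ft_force: [1.1, -0.8, 0.2]
gripper_width: 0.003
gripper_force: 0.0
```

arm_command(
  commands="1 0 30 -30 0; 1 0 60 -40 0; 1 0 60 -40 0; 1 0 60 -40 0",
)

```text
time: 8.78
position: [0.4856, -0.2729, 0.2837]
eef_rot: [[0.999, 0.037, 0.002], [0.037, -0.999, -0.001], [0.002, 0.001, -1.0]]
ft_force: [0.2, 0.6, -0.2]
gripper_width: 0.004
gripper_force: 0.0
```

```bash
python3 -c "
from h import *
to(.478,-.089,.1825);cap('top','t7')"
```

```text
t 8.78 p [ 0.4856 -0.2729  0.2837] yaw 2.11 F [ 0.2  0.6 -0.2] w 0.004 J [-32.   1. 105.   0.  74.  56.]
shift mm [  -1.  -184.1  101. ]
```

View pics/t7.png

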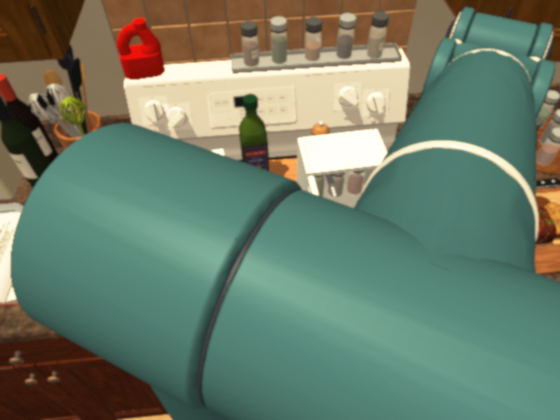

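The arm hides the door, though the jars inside the open cupboard show at (340,183). I'll move further right for a clear view.

arm_command(
  commands="1 -25 30 0 0; 1 -50 60 0 0; 1 -75 90 0 0; 1 -100 120 0 0; 1 -125 150 0 0",
)

```text
time: 9.25
position: [0.3652, -0.425, 0.281]
eef_rot: [[0.999, 0.042, -0.002], [0.042, -0.999, 0.003], [-0.001, -0.003, -1.0]]
ft_force: [0.6, -0.7, 0.9]
gripper_width: 0.009
gripper_force: 0.0
```

arm_command(
  commands="1 -25 30 0 0; 1 -50 60 0 0; 1 -75 90 0 0; 1 -100 120 0 0; 1 -125 150 0 0",
)

```text
time: 9.67
position: [0.2467, -0.5802, 0.2808]
eef_rot: [[0.999, 0.041, -0.001], [0.041, -0.999, 0.003], [-0.001, -0.003, -1.0]]
ft_force: [1.3, -0.4, -0.5]
gripper_width: 0.005
gripper_force: 0.0
```

arm_command(
  commands="1 0 0 0 0; 1 0 0 0 0; 1 0 0 0 0",
)

```text
time: 9.92
position: [0.2478, -0.5793, 0.2811]
eef_rot: [[0.999, 0.04, -0.0], [0.04, -0.999, 0.003], [-0.0, -0.003, -1.0]]
ft_force: [0.3, -0.3, 0.7]
gripper_width: 0.005
gripper_force: 0.0
```

```bash
python3 -c "
from h import *
to(.478,-.089,.1825);cap('scene','s8')"
```

```text
t 9.92 p [ 0.2478 -0.5793  0.2811] yaw 2.29 F [ 0.3 -0.3  0.7] w 0.005 J [-69.  10.  96.   0.  75.  19.]
shift mm [ 249.6 -480.3  100.1]
```

View pics/s8.png

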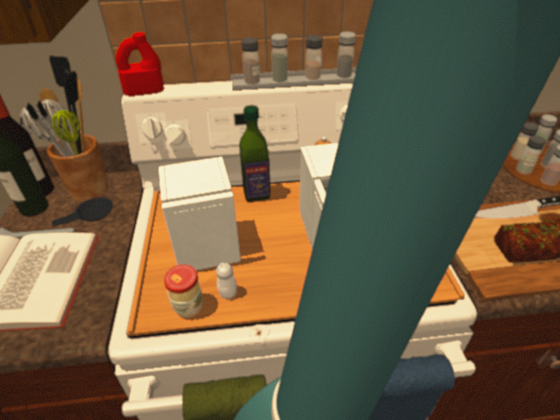

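The jar (183,290), shaker (227,282) and shut narrow cupboard are unchanged. The arm still hides the open door, so I'll check it by depth in both views before signing off.

```bash
python3 -c "
from h import *
cap('top','t9')
for f in ('t9','s8'):
  q=np.load(f'pics/{f}.npz');F,cx,cy=q['k'];Mi=np.linalg.inv(q['M'])
  for x in (.48,.52,.56,.6):
    c=Mi@[x,-.063-.04*(.54-x),.21,1];u,v=F*c[0]/c[2]+cx,F*c[1]/c[2]+cy
    if 1<u<558 and 1<v<418: print(f,x,round(u),round(v),pt(f,u,v).round(3))
"
```

```text
t9 0.48 326 234 [0.144 0.022 0.688]
t9 0.52 322 218 [0.149 0.025 0.701]
t9 0.56 318 204 [0.163 0.026 0.701]
t9 0.6 315 190 [ 0.602 -0.061  0.208]
s8 0.48 337 234 [0.133 0.041 0.556]
s8 0.52 332 219 [0.142 0.043 0.56 ]
s8 0.56 326 205 [0.152 0.044 0.561]
s8 0.6 322 192 [ 0.598 -0.06   0.211]
```

```bash
python3 -c "
from station import manip
print(manip.sign_off())"
```

```text
the job is handed in; nothing more can be done
None
```

The wide cupboard's door was pressed, sprang ajar, and was swung to about 1.56 rad with the closed fingers (only its hinge end could be re-checked after the arm withdrew); the narrow cupboard is still shut, the shaker and jar still stand in place, and the job is handed in.

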